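Open the child-safe dishwasher-tablet box

TASK

Open the cream child-safe tablet box on the counter. Slide its red latch fully across towards the middle of the box, lift the cover by its handle only until the hidden yellow catch stops it and let it rest there; then push the yellow catch fully across towards the middle, and last raise the cover wide open, well past halfway upright, and leave it standing open on its own.

Things in the scene. Friction and masses are not known exactly. Their poses are not given: they have to be found in the camera images.
- box: Fixed box: steel base 280 x 240 x 30 mm, cream cover, bar handle on top. Origin on the counter, z up, +x to the hinged back, -x to the front. Base x -165..115, y +-120. Closed cover x -80..100, y +-110, top z 182. A visor on its front top edge (y 15..105, x -158..-80, z 172..182) hides the catch from above. Latch and catch stand before the cover. All mm, box frame.
- latch (a joint): Red sliding latch holding the cover down: m slid along box +y (to the middle), 0 locked (starts 0 to 0.005) to 0.045 end stop; cover free from 0.030. Upright grip 20 (x) x 18 (y) mm, z 65..160, centred at box x -140, y = -92.5 + travel; foot below it 26 mm wide in y. Slides at about 3 N, stays where left.
- catch (a joint): Yellow catch under the visor: m slid along box -y (to the middle), 0 hooked to 0.038 end stop; cover free from 0.026. Post 20 (x) x 24 (y) mm, z 30..155, centred at box x -143, y = 60 - travel; its top arm runs back to x -86. Hooked, it stops the cover at about 0.44 rad; the visor then ends at x -70, z 277, baring the post from above. About 3 N, stays where left.
- cover (a joint): Cover angle, rad: 0 closed to 1.35, hinge along box y at x 100, z 32 mm. Steel bar handle along y, 14 mm thick, 110 long, posts at its ends, 35 mm above the cover; axis at y 0, x = 100 - 226 cos(0.958 + angle), z = 32 + 226 sin(0.958 + angle) mm. Stiff hinge: stays at any angle, lifts with 5 to 10 N at the bar. The bar may turn in the fingers, so the tool can stay upright.

How it is judged (in metres and radians):
On the way, in this order (a step that is already met when the one before it is completed fails the run):
1. the red latch is slid across, the cover still down (value of joint latch above 0.032 m and value of joint cover below 0.15 rad), for 0.2 s.
2. the cover is lifted against the yellow catch, which is still hooked (value of joint cover between 0.25 and 0.65 rad and value of joint catch below 0.01 m), for 0.2 s.
3. the yellow catch is pushed across while the cover stands ajar (value of joint catch above 0.028 m and value of joint cover between 0.2 and 0.7 rad), for 0.2 s.
At the end, for the whole second after the job is handed in: The cover stands open by itself at more than 0.95 rad (54 degrees), at rest, with the red latch still slid across (over 28 mm) and the yellow catch still pushed across (over 26 mm) (value of joint cover above 0.95 rad and velocity of joint cover between -0.05 and 0.05 rad/s and value of joint latch above 0.028 m and value of joint catch above 0.026 m); the robot touches nothing.
It also fails if it takes over 66 s, if anything falls off the work surface, if the arm or the gripper's body presses on something with over 40 N, if the wrist force passes 120 N, or if a joint passes its speed limit or range.

ROBOT

A 7-joint arm with a two-finger parallel gripper is mounted at the origin on the work surface. World frame = base frame: x ahead of the robot, y to its left, z up, the work surface at z = 0. Lengths are in mm, angles in rad, forces in N, time in s.
With the tool pointing down it reaches from about 425 to 1025 mm from the base axis. Payload 9.4 kg.
Tool frame: the origin (TCP) lies on the centre line of the jaws, within the pads' length; the fingertips stand 17 mm ahead of it and the grasp point (between the pads) lies 2 mm behind it; z points along the fingers, y is the line along which they close (so a half turn about z gives the same grasp; the last joint's range is limited). The gripper opens to 93 mm and grips with 3 to 60 N. Pads are 15 mm wide; open, the fingers measure 128 mm over their backs; the gripper's body (75 mm by 188 mm) begins 65 mm behind the grasp point.
Start: joints at [1.064, 0.599, -0.003, 1.599, 0.002, 0.943, -0.08], TCP at [302.091, -659.064, 235.618] pointing down, gripper open.
Joint ranges: [-2.57, 2.57], [-0.35, 1.97], [-1.29, 1.29], [0.11, 2.56], [-1.05, 4.19], [0.11, 1.86], [-2.63, 2.63]. Speed limits (rad/s): [2.22, 2.22, 3.01, 3.01, 3.14, 3.14, 3.14].

INTERFACE

Orientations are given as a 3x3 rotation matrix whose columns are the frame's x, y, z axes.
In Python, from bench import robot, imaging, ticket gives the robot as it stands.
- The arm moves only by the tool step_arm, never from a script. Its argument "series" is a list of rows, each an object of numbers: "tx", "ty", "tz": the shift along the tool's x, y, z as a fraction of full scale; "roll": the turn about the tool's z as a fraction of full scale. A call has 1 to 5 rows; each row is the pose to reach, as a shift and turn from the pose commanded when the call began, along the tool's axes at that moment, turning the shorter way round; what a row does not reach only later rows make up. Full scale, the value 1, is 200 mm for a shift and 360 degrees for a turn. A row lasts 1/12 s, in which the tool goes at most 41.7 mm and 7.16 degrees, less where a joint would pass 70% of its speed; a pose out of reach is approached as far as the arm can. A call with a number of a shift or a turn outside -1 to 1 is refused whole. A call with a gripper value outside its range is refused whole. "fingers" is the finger opening in mm, from 0 to 93, set as the call begins (left out, the last holds). The fingers move at their own pace and stop on an object; the grip force is fixed at half the most. Time passes only in rows, so rows that repeat a pose let the fingers close. It gives the time, the measured TCP pose, the force, the opening and the grip force at its end, in the units of the state.
- robot.sense(): the state, without advancing time (a new reading comes with each control period).
- imaging.get_image(name): name is "scene" or "top"; returns a dict with "frame" (420x560x3 uint8, blue, green, red), "fx", "fy", "cx", "cy" (pixels), "k1" (the pictures are not rectified: a ray, as slopes to the right and down, at radius r is drawn at 1 + k1 r^2 times it, then the intrinsics apply), "world_to_cam" (4x4, takes a point from world to camera coordinates). Camera axes: x right, y up, looking along -z (the intrinsics and any distortion apply to the point x, -y, -z); pixel columns grow to the right and rows downward; lengths in mm; the calibration is good to about 2 mm. A picture is of the moment at which its call begins. There is no depth.
- ticket.finish_job(): hands the job in; it is judged then, once.
The state is a dict: "time_s": time; "q": joint angles; "joint_velocities": joint speeds; "joint_torque": joint torques, N m; "ee_pos": TCP position; "eef_rot": TCP orientation; "force": force on the tool from outside, world axes, zero at the start; "moment": the same for the moment, N m; "width": opening from 0.0 (shut) to 1.0 (fully open); "gripper_force": force on a finger pad.
Only numpy, scipy, OpenCV 4.12 (cv2) and the standard library are available. Lean on these libraries where they do the work, as an engineer would, in place of code of your own. Each camera call takes 0.05 s, during which the arm holds its last target. There are 200 camera calls.

## Working session

There is one attempt and no reset: what is moved stays moved. The work goes in short steps, Python scripts to look and compute and a tool call to move; the robot and the scene stay as the last step left them, time stands still between calls to the robot, and variables do not carry over. Pictures are saved under pics/ and viewed, at most 10 in all, crops included, and the job is handed in when it is done.

Besides the shell and the picture viewer there is one more tool, called after "Call:" as name(argument=value, ...), one argument or row to a line, values as JSON. step_arm: Moves the arm, as the interface text tells. Its arguments: {"type":"object","properties":{"series":{"type":"array"},"fingers":{"type":"number"}},"required":["series"]}

```bash
ls; mkdir -p pics; python3 - <<'E'
from bench import robot, imaging
import cv2
s=robot.sense();print({k:s[k] for k in('time_s','ee_pos','eef_rot','width','force')})
for n in('scene','top'):
    d=imaging.get_image(n);cv2.imwrite(f'pics/{n}0.png',d['frame']);print(n,[d[k] for k in('fx','fy','cx','cy','k1')],d['world_to_cam'])
E
```

```text
pics
{'time_s': 0.0, 'ee_pos': array([ 301.89756955, -658.65282139,  234.75109969]), 'eef_rot': array([[ 9.09011002e-01,  4.16771360e-01, -7.95102777e-04],
       [ 4.16772085e-01, -9.09010038e-01,  1.33388601e-03],
       [-1.66830918e-04, -1.54389370e-03, -9.99998794e-01]]), 'width': 0.9997808974679753, 'force': array([-0.42940971, -0.37693462, -0.19321664])}
scene [444.4647011670671, 444.4647011670671, 285.2026276152459, 213.88253359779176, -0.13949613602657143] [[-9.43489165e-01 -3.31327560e-01  7.08827369e-03  5.52903953e+02]
 [ 3.10794349e-01 -8.77188985e-01  3.65986826e-01 -1.87371686e+02]
 [-1.15043767e-01  3.47507600e-01  9.30593036e-01 -6.65375688e+02]
 [ 0.00000000e+00  0.00000000e+00  0.00000000e+00  1.00000000e+00]]
top [491.4370091026587, 491.4370091026587, 280.94116650491156, 213.93266516268108, -0.05129075096458436] [[-8.43920973e-03 -9.99826654e-01  1.65964388e-02  2.80559214e+01]
 [ 9.92541725e-01 -6.35692700e-03  1.21739534e-01 -5.82267714e+02]
 [-1.21612929e-01  1.75000434e-02  9.92423319e-01 -7.72065133e+02]
 [ 0.00000000e+00  0.00000000e+00  0.00000000e+00  1.00000000e+00]]
```

View pics/top0.png

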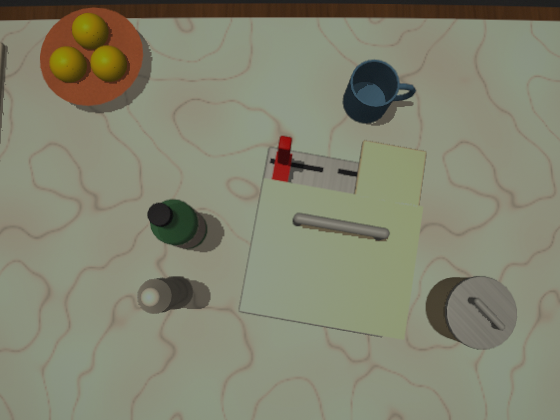

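View pics/scene0.png

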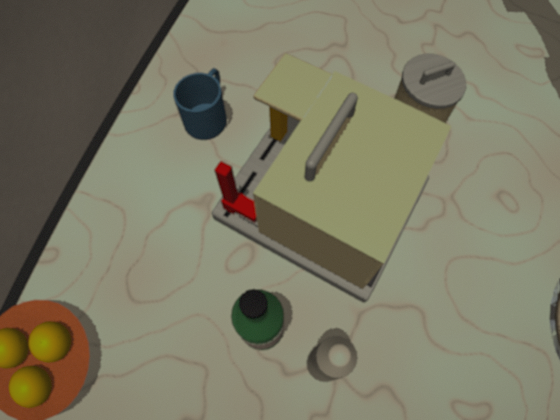

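The top view shows the visor at (364,141) to (426,150), the cover's rear corners at (240,311) and (403,337), the handle from (298,218) to (386,233) and the red latch near (285,140). The scene view shows the cover corners at (257,184), (378,263) and (449,126), and the visor corners at (255,96) and (289,56). The box front faces away from the robot. Next I fit the box pose.

```bash
cat > h.py <<'E'
import numpy as np
from scipy.optimize import least_squares
from bench import robot, imaging
def proj(d,P):
    P=np.atleast_2d(P);c=P@d['world_to_cam'][:3,:3].T+d['world_to_cam'][:3,3]
    u=np.c_[c[:,0],-c[:,1]]/-c[:,2:3];u=u*(1+d['k1']*(u**2).sum(1,keepdims=True))
    return u*[d['fx'],d['fy']]+[d['cx'],d['cy']]
def b2w(p,P):
    c,s=np.cos(p[2]),np.sin(p[2]);P=np.atleast_2d(P).astype(float)
    return P@np.array([[c,-s,0],[s,c,0],[0,0,1]]).T+[p[0],p[1],0]
def rel(target,p=None,rot=None):
    "target world TCP -> tool-frame fractions"
    s=robot.sense();return np.round(s['eef_rot'].T@(np.array(target)-s['ee_pos'])/200,4)
E
python3 - <<'E'
from h import *
T=[((100,-110,182),(240,311)),((100,110,182),(403,337)),((-158,105,182),(426,150)),((-158,15,182),(364,141)),((-30,-55,217),(299,219)),((-30,55,217),(384,233))]
S=[((100,110,182),(449,126)),((100,-110,182),(378,263)),((-80,-110,182),(257,184)),((-158,15,182),(255,96)),((-158,105,182),(289,56))]
D=[(imaging.get_image('top'),T),(imaging.get_image('scene'),S)]
f=lambda p:np.concatenate([(proj(d,b2w(p,[k[0] for k in K]))-[k[1] for k in K]).ravel() for d,K in D])
r=least_squares(f,[600,-100,3.0],loss='soft_l1');print(r.x,r.fun.reshape(-1,2).round(1));p=r.x
for t in(0,5):
  for d,_ in D: print(t,proj(d,b2w(p,[(-150,-101.5+t,160),(-150,-83.5+t,160),(-130,-101.5+t,160),(-130,-83.5+t,160)])).round(0).tolist())
np.save('p.npy',p)
E
```

```text
[514.54061213 -44.15295814  28.08729286] [[-1.1 -0.1]
 [ 0.6  3.5]
 [ 1.7  1.2]
 [-0.4 -1.6]
 [-0.2 -0.5]
 [-0.1  0.9]
 [ 1.8 -0.1]
 [ 4.9 -0.2]
 [-4.9  8.1]
 [-3.2 -1.6]
 [-4.3 -5. ]]
0 [[279.0, 134.0], [292.0, 137.0], [277.0, 148.0], [289.0, 150.0]]
0 [[212.0, 170.0], [219.0, 159.0], [224.0, 176.0], [232.0, 166.0]]
5 [[282.0, 135.0], [295.0, 137.0], [280.0, 149.0], [293.0, 151.0]]
5 [[214.0, 167.0], [221.0, 156.0], [226.0, 174.0], [234.0, 163.0]]
```

```bash
python3 - <<'E'
import cv2
a=cv2.imread('pics/top0.png')[120:200,250:380];b=cv2.imread('pics/scene0.png')[140:230,200:300]
cv2.imwrite('pics/c0.png',cv2.hconcat([cv2.resize(a,(400,400*80//130)),cv2.resize(b[:,:],(400,400*80//130))]))
E
```

```text
(no output)
```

View pics/c0.png

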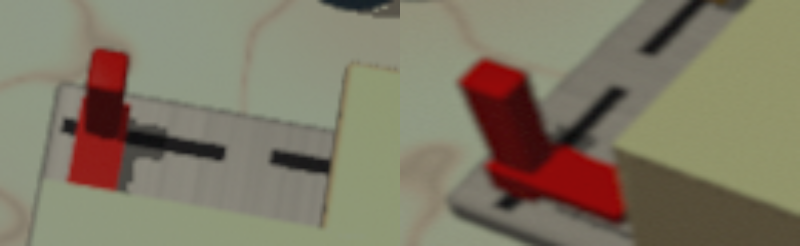

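The crop shows the latch grip top in the top view at about (279-292, 136-149). In the scene view it is at about (215-232, 155-170). The residuals are larger than I want, so I overlay the model to check the fit.

```bash
python3 - <<'E'
from h import *
import cv2
p=np.load('p.npy')
def boxl(x0,x1,y0,y1,z):return [(x0,y0,z),(x1,y0,z),(x1,y1,z),(x0,y1,z)]
L=[boxl(-165,115,-120,120,30),boxl(-80,100,-110,110,182),boxl(-158,-80,15,105,182),[(-30,-55,217),(-30,55,217)],boxl(-150,-130,-101.5,-83.5,160)]
o=[]
for n,(x,y,w,h) in {'top':(225,120,210,230),'scene':(200,40,260,270)}.items():
    d=imaging.get_image(n);k=3 if n=='top' else 3
    k=400/w if 1 else k
    im=cv2.resize(d['frame'][y:y+h,x:x+w],(400,int(h*k)))
    for q in L:
        u=((proj(d,b2w(p,q))-[x,y]+.5)*k).astype(np.int32)
        cv2.polylines(im,[u],True,(255,0,255),1)
    o.append(cv2.copyMakeBorder(im,0,600-im.shape[0],0,0,0))
cv2.imwrite('pics/ov.png',cv2.hconcat(o)[:460])
E
```

```text
(no output)
```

View pics/ov.png

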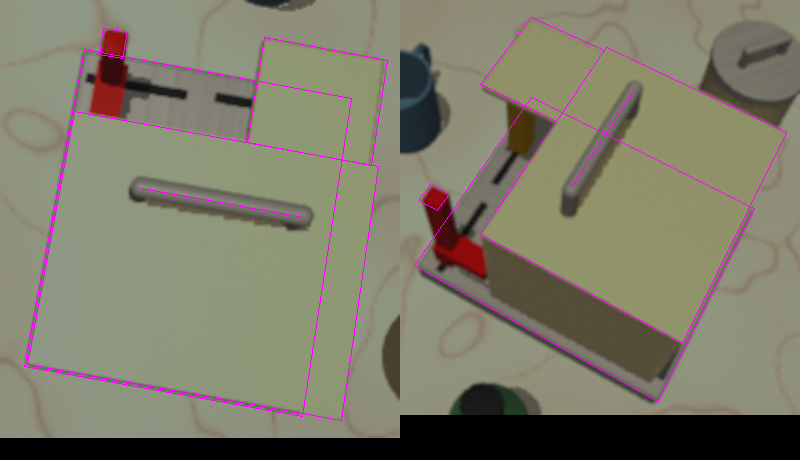

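The overlay matches the box edges, handle and latch grip to within about 2 px, so I accept the fit (yaw about 2.954 rad). My plan:
- **Latch and catch:** grip each one with the tool's y axis along box y.
- **Cover, first lift:** grip the handle with the tool's y axis along box x.
- **Cover, last lift:** push the visor tip back with closed fingers. The handle would end up inside the arm's minimum reach.

```bash
cat >> h.py <<'E'
p=np.load('p.npy');yaw=p[2]
def go(x,y,z,along=None):
    "box-frame grasp-point target (2 mm behind TCP), tool y along box axis -> fractions"
    s=robot.sense();R=s['eef_rot'];w=b2w(p,(x,y,z-2))[0]
    t=R.T@(w-s['ee_pos'])/200;roll=None
    if along:
        a=np.arctan2(R[1,1],R[0,1]);b=yaw+(np.pi/2 if along=='y' else 0)
        dd=(b-a+np.pi/2)%np.pi-np.pi/2;roll=round(-dd/2/np.pi,4)
    print((x,y,z),'world',w.round(),'r',round(np.hypot(*w[:2])),'frac',t.round(4),'roll',roll)
E
python3 - <<'E'
from h import *
go(-140,-92,300,'y');go(-140,-92,145,'y');go(-30,-30,260,'x')
for a in(.44,.6): go(100-226*np.cos(.958+a),-30,32+226*np.sin(.958+a))
go(-143,60,145,'y');go(80,75,315,'y');go(-110,75,270)
E
```

```text
(-140, -92, 300) world [669.  20. 298.] r 670 frac [ 3.0839 -2.322  -0.3125] roll 0.0982
(-140, -92, 145) world [669.  20. 143.] r 670 frac [ 3.084  -2.3216  0.4625] roll 0.0982
(-30, -30, 260) world [550. -20. 258.] r 550 frac [ 2.456  -2.3872 -0.1124] roll -0.1518
(np.float64(61.142079548662515), -30, np.float64(254.63436845688835)) world [460.  -3. 253.] r 460 frac [ 2.0843 -2.6508 -0.0854] roll None
(np.float64(97.10810906844657), -30, np.float64(257.98149695680837)) world [425.   3. 256.] r 425 frac [ 1.9376 -2.7549 -0.1021] roll None
(-143, 60, 145) world [ 644. -130.  143.] r 657 frac [ 2.6566 -1.693   0.4623] roll 0.0982
(80, 75, 315) world [ 422. -103.  313.] r 434 frac [ 1.7036 -2.2773 -0.3874] roll 0.0982
(-110, 75, 270) world [ 609. -138.  268.] r 624 frac [ 2.4786 -1.7276 -0.1627] roll None
```

Call:
step_arm(
  series=[
    {"tx": 0.2,"ty": -0.15,"tz": -0.3125},
    {"tx": 0.4,"ty": -0.3,"tz": -0.3125},
    {"tx": 0.6,"ty": -0.45,"tz": -0.3125},
    {"tx": 0.75,"ty": -0.56,"tz": -0.3125},
    {"tx": 0.75,"ty": -0.56,"tz": -0.3125},
  ],
)

```text
schema error: expected keys tx, ty, tz, roll
```

Call:
step_arm(
  series=[
    {"tx": 0.2,"ty": -0.15},
    {"tx": 0.4,"ty": -0.3},
    {"tx": 0.6,"ty": -0.45},
    {"tx": 0.78,"ty": -0.58},
    {"tx": 0.78,"ty": -0.58},
  ],
)

```text
schema error: expected keys tx, ty, tz, roll
```

Call:
step_arm(
  series=[
    {"tx": 0.2,"ty": -0.15},
    {"tx": 0.4,"ty": -0.3},
    {"tx": 0.6,"ty": -0.45},
    {"tx": 0.78,"ty": -0.58},
    {"tx": 0.78,"ty": -0.58},
  ],
)

```text
schema error: expected keys tx, ty, tz, roll
```

Call:
step_arm(
  series=[
    {"tx": 0.15,"ty": -0.12,"roll": 0.0196},
    {"tx": 0.3,"ty": -0.24,"roll": 0.0392},
    {"tx": 0.45,"ty": -0.35,"roll": 0.0588},
    {"tx": 0.6,"ty": -0.46,"roll": 0.0785},
    {"tx": 0.75,"ty": -0.58,"roll": 0.0982},
  ],
  fingers=50,
)

```text
schema error: expected keys tx, ty, tz, roll
```

```bash
python3 - <<'E'
from h import *
print(robot.sense()['time_s'],robot.sense()['q'].round(2))
go(-140,-91,230,'y');go(-140,-91,145,'y')
E
```

```text
0.3 [ 1.06  0.6  -0.    1.6   0.    0.94 -0.08]
(-140, -91, 230) world [669.  19. 228.] r 669 frac [ 3.0811 -2.3178  0.0375] roll 0.0982
(-140, -91, 145) world [669.  19. 143.] r 669 frac [ 3.0811 -2.3176  0.4625] roll 0.0982
```

All four keys are required in every row.

Call:
step_arm(
  series=[
    {"tx": 0.16,"ty": -0.11,"tz": -0.1,"roll": 0},
    {"tx": 0.32,"ty": -0.22,"tz": -0.2,"roll": 0},
    {"tx": 0.48,"ty": -0.33,"tz": -0.3,"roll": 0},
    {"tx": 0.64,"ty": -0.46,"tz": -0.3125,"roll": 0},
    {"tx": 0.75,"ty": -0.56,"tz": -0.3125,"roll": 0},
  ],
)

```text
time_s: 0.72
ee_pos: [393.8, -492.9, 299.9]
eef_rot: [[0.909, 0.418, 0.003], [0.418, -0.909, -0.002], [0.002, 0.003, -1.0]]
force: [1.0, -0.0, 0.6]
width: 1.006
gripper_force: 0.0
```

Call:
step_arm(
  series=[
    {"tx": 0.16,"ty": -0.12,"tz": 0,"roll": 0},
    {"tx": 0.32,"ty": -0.24,"tz": 0,"roll": 0},
    {"tx": 0.48,"ty": -0.36,"tz": 0,"roll": 0},
    {"tx": 0.64,"ty": -0.48,"tz": 0,"roll": 0},
    {"tx": 0.78,"ty": -0.58,"tz": 0,"roll": 0},
  ],
)

```text
time_s: 1.13
ee_pos: [486.2, -321.6, 298.4]
eef_rot: [[0.909, 0.418, 0.001], [0.418, -0.909, 0.0], [0.001, -0.0, -1.0]]
force: [0.8, 0.1, 0.3]
width: 1.0
gripper_force: 0.0
```

Call:
step_arm(
  series=[
    {"tx": 0.16,"ty": -0.12,"tz": 0,"roll": 0},
    {"tx": 0.32,"ty": -0.24,"tz": 0,"roll": 0},
    {"tx": 0.48,"ty": -0.36,"tz": 0,"roll": 0},
    {"tx": 0.64,"ty": -0.48,"tz": 0,"roll": 0},
    {"tx": 0.78,"ty": -0.58,"tz": 0,"roll": 0},
  ],
)

```text
time_s: 1.55
ee_pos: [579.6, -151.0, 298.3]
eef_rot: [[0.908, 0.418, 0.0], [0.418, -0.908, 0.0], [0.001, -0.0, -1.0]]
force: [0.7, -0.9, -0.1]
width: 1.004
gripper_force: 0.0
```

Call:
step_arm(
  series=[
    {"tx": 0.15,"ty": -0.12,"tz": 0,"roll": 0.0196},
    {"tx": 0.3,"ty": -0.24,"tz": 0,"roll": 0.0392},
    {"tx": 0.45,"ty": -0.35,"tz": 0,"roll": 0.0588},
    {"tx": 0.6,"ty": -0.46,"tz": 0,"roll": 0.0785},
    {"tx": 0.75,"ty": -0.58,"tz": 0,"roll": 0.0982},
  ],
  fingers=50,
)

```text
time_s: 1.97
ee_pos: [667.5, 15.5, 298.2]
eef_rot: [[0.981, -0.192, 0.0], [-0.192, -0.981, -0.0], [0.0, 0.0, -1.0]]
force: [0.7, -0.4, -0.5]
width: 0.693
gripper_force: 0.0
```

```bash
python3 - <<'E'
from h import *
print(robot.sense()['time_s'],robot.sense()['q'].round(2))
go(-140,-91,230,'y');go(-140,-91,145,'y')
E
```

```text
1.9667 [-0.13  0.47  0.04  1.67 -0.02  1.   -1.85]
(-140, -91, 230) world [669.  19. 228.] r 669 frac [ 0.004  -0.0199  0.3508] roll -0.0011
(-140, -91, 145) world [669.  19. 143.] r 669 frac [ 0.0039 -0.0201  0.7758] roll -0.0011
```

Call:
step_arm(
  series=[
    {"tx": 0.004,"ty": -0.02,"tz": 0.15,"roll": -0.001},
    {"tx": 0.004,"ty": -0.02,"tz": 0.3,"roll": -0.001},
    {"tx": 0.004,"ty": -0.02,"tz": 0.45,"roll": -0.001},
    {"tx": 0.004,"ty": -0.02,"tz": 0.6,"roll": -0.001},
    {"tx": 0.004,"ty": -0.02,"tz": 0.77,"roll": -0.001},
  ],
)

```text
time_s: 2.38
ee_pos: [668.7, 18.1, 143.5]
eef_rot: [[0.984, -0.18, 0.002], [-0.18, -0.984, 0.0], [0.002, -0.0, -1.0]]
force: [-0.2, -0.2, -0.4]
width: 0.541
gripper_force: 0.0
```

Call:
step_arm(
  series=[
    {"tx": 0,"ty": 0,"tz": 0,"roll": 0},
    {"tx": 0,"ty": 0,"tz": 0,"roll": 0},
    {"tx": 0,"ty": 0,"tz": 0,"roll": 0},
    {"tx": 0,"ty": 0,"tz": 0,"roll": 0},
    {"tx": 0,"ty": 0,"tz": 0,"roll": 0},
  ],
  fingers=0,
)

```text
time_s: 2.8
ee_pos: [669.4, 18.0, 146.4]
eef_rot: [[0.984, -0.18, 0.003], [-0.18, -0.984, 0.0], [0.003, -0.001, -1.0]]
force: [1.2, 1.7, 2.2]
width: 0.228
gripper_force: 1.3
```

```bash
python3 - <<'E'
from h import *
s=robot.sense();print(s['time_s'],s['width']*93,s['gripper_force'],s['force'])
go(-140,-51,145,'y');go(-140,-91,145,'y')
E
```

```text
2.8 21.167807699846545 1.284751072525978 [1.17005973 1.72325199 2.24787097]
(-140, -51, 145) world [662. -20. 143.] r 662 frac [-0.0045  0.1942  0.0167] roll 0.0009
(-140, -91, 145) world [669.  19. 143.] r 669 frac [-0.0033 -0.0058  0.0169] roll 0.0009
```

Call:
step_arm(
  series=[
    {"tx": 0,"ty": 0,"tz": 0,"roll": 0},
    {"tx": 0,"ty": 0,"tz": 0,"roll": 0},
    {"tx": 0,"ty": 0,"tz": 0,"roll": 0},
    {"tx": 0,"ty": 0,"tz": 0,"roll": 0},
    {"tx": 0,"ty": 0,"tz": 0,"roll": 0},
  ],
  fingers=0,
)

```text
time_s: 3.22
ee_pos: [669.5, 18.4, 146.3]
eef_rot: [[0.984, -0.18, 0.004], [-0.18, -0.984, 0.001], [0.003, -0.001, -1.0]]
force: [0.6, 1.7, 7.8]
width: 0.191
gripper_force: 30.0
```

Call:
step_arm(
  series=[
    {"tx": 0,"ty": 0.03,"tz": 0,"roll": 0},
    {"tx": 0,"ty": 0.07,"tz": 0,"roll": 0},
    {"tx": 0,"ty": 0.11,"tz": 0,"roll": 0},
    {"tx": 0,"ty": 0.15,"tz": 0,"roll": 0},
    {"tx": 0,"ty": 0.195,"tz": 0,"roll": 0},
  ],
)

```text
time_s: 3.63
ee_pos: [662.5, -19.5, 146.3]
eef_rot: [[0.984, -0.179, 0.004], [-0.179, -0.984, 0.001], [0.003, -0.002, -1.0]]
force: [-0.4, 2.5, 8.1]
width: 0.194
gripper_force: 30.0
```

Call:
step_arm(
  series=[
    {"tx": 0,"ty": 0,"tz": 0,"roll": 0},
    {"tx": 0,"ty": 0,"tz": 0,"roll": 0},
    {"tx": 0,"ty": 0,"tz": 0,"roll": 0},
  ],
)

```text
time_s: 3.88
ee_pos: [662.1, -21.7, 146.2]
eef_rot: [[0.983, -0.181, 0.003], [-0.181, -0.983, -0.001], [0.003, 0.0, -1.0]]
force: [-1.0, -1.4, 8.3]
width: 0.19
gripper_force: 30.0
```

```bash
python3 - <<'E'
from h import *
import cv2
s=robot.sense();print(s['time_s'],s['width']*93,s['gripper_force'],s['force'])
go(-140,-50,145,'y')
d=imaging.get_image('scene');cv2.imwrite('pics/l1.png',d['frame'])
E
```

```text
3.8833 17.649745325953493 30.00055879354477 [-1.0106021  -1.40316487  8.26267426]
(-140, -50, 145) world [661. -21. 143.] r 662 frac [-0.0041 -0.0027  0.0162] roll 0.0008
```

View pics/l1.png

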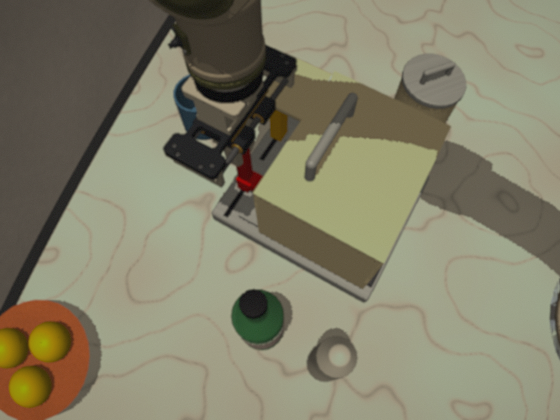

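The latch is gripped and now stands about 42 mm across, with the red foot at (248,180). I nudge it a little further, release it and go to the handle.

Call:
step_arm(
  series=[
    {"tx": 0,"ty": 0.01,"tz": 0,"roll": 0},
    {"tx": 0,"ty": 0.01,"tz": 0,"roll": 0},
    {"tx": 0,"ty": 0.01,"tz": 0,"roll": 0},
  ],
)

```text
time_s: 4.18
ee_pos: [662.0, -22.4, 146.3]
eef_rot: [[0.984, -0.18, 0.003], [-0.18, -0.984, 0.0], [0.003, -0.001, -1.0]]
force: [-0.8, 0.7, 9.3]
width: 0.194
gripper_force: 30.0
```

Call:
step_arm(
  series=[
    {"tx": 0,"ty": 0,"tz": 0,"roll": 0},
    {"tx": 0,"ty": 0,"tz": 0,"roll": 0},
    {"tx": 0,"ty": 0,"tz": 0,"roll": 0},
    {"tx": 0,"ty": 0,"tz": 0,"roll": 0},
    {"tx": 0,"ty": 0,"tz": 0,"roll": 0},
  ],
  fingers=45,
)

```text
time_s: 4.6
ee_pos: [660.8, -22.4, 144.0]
eef_rot: [[0.984, -0.18, -0.0], [-0.18, -0.984, -0.0], [-0.0, 0.0, -1.0]]
force: [-0.9, 0.1, 0.3]
width: 0.473
gripper_force: 0.0
```

Call:
step_arm(
  series=[
    {"tx": 0,"ty": 0,"tz": -0.15,"roll": 0},
    {"tx": 0,"ty": 0,"tz": -0.35,"roll": 0},
    {"tx": 0,"ty": 0,"tz": -0.55,"roll": 0},
    {"tx": 0,"ty": 0,"tz": -0.7,"roll": 0},
    {"tx": 0,"ty": 0,"tz": -0.7,"roll": 0},
  ],
)

```text
time_s: 5.02
ee_pos: [663.6, -22.6, 291.0]
eef_rot: [[0.984, -0.18, 0.01], [-0.18, -0.984, 0.0], [0.01, -0.002, -1.0]]
force: [0.8, 0.3, -0.6]
width: 0.485
gripper_force: 0.0
```

```bash
python3 - <<'E'
from h import *
s=robot.sense();print(s['time_s'],s['width']*93,s['gripper_force'],s['force'])
go(-30,-30,285,'x')
E
```

```text
5.0167 45.07633202493651 0.0 [ 0.82236477  0.27801334 -0.55304119]
(-30, -30, 285) world [550. -20. 283.] r 550 frac [-0.5632  0.0911  0.0342] roll -0.2491
```

Call:
step_arm(
  series=[
    {"tx": -0.12,"ty": 0.02,"tz": 0,"roll": -0.0196},
    {"tx": -0.24,"ty": 0.04,"tz": 0,"roll": -0.039},
    {"tx": -0.36,"ty": 0.06,"tz": 0,"roll": -0.058},
    {"tx": -0.48,"ty": 0.08,"tz": 0,"roll": -0.077},
    {"tx": -0.563,"ty": 0.091,"tz": 0,"roll": -0.096},
  ],
)

```text
time_s: 5.43
ee_pos: [544.4, -20.2, 283.6]
eef_rot: [[0.91, 0.415, -0.002], [0.415, -0.91, -0.0], [-0.002, -0.0, -1.0]]
force: [-0.2, 0.2, 0.2]
width: 0.487
gripper_force: 0.0
```

Call:
step_arm(
  series=[
    {"tx": 0,"ty": 0,"tz": 0,"roll": -0.0196},
    {"tx": 0,"ty": 0,"tz": 0,"roll": -0.039},
    {"tx": 0,"ty": 0,"tz": 0,"roll": -0.058},
    {"tx": 0,"ty": 0,"tz": 0,"roll": -0.077},
    {"tx": 0,"ty": 0,"tz": 0,"roll": -0.096},
  ],
)

```text
time_s: 5.85
ee_pos: [546.6, -20.1, 283.6]
eef_rot: [[0.514, 0.858, -0.001], [0.858, -0.514, 0.0], [-0.0, -0.001, -1.0]]
force: [-0.3, -0.2, -0.3]
width: 0.484
gripper_force: 0.0
```

Call:
step_arm(
  series=[
    {"tx": 0,"ty": 0,"tz": 0,"roll": -0.019},
    {"tx": 0,"ty": 0,"tz": 0,"roll": -0.038},
    {"tx": 0,"ty": 0,"tz": 0,"roll": -0.057},
    {"tx": 0,"ty": 0,"tz": 0,"roll": -0.057},
  ],
)

```text
time_s: 6.18
ee_pos: [546.6, -20.3, 283.5]
eef_rot: [[0.181, 0.983, -0.001], [0.983, -0.181, 0.0], [0.0, -0.001, -1.0]]
force: [-0.5, -0.2, -0.4]
width: 0.485
gripper_force: 0.0
```

```bash
python3 - <<'E'
from h import *
s=robot.sense();print(s['time_s'],s['width']*93,s['q'].round(2),s['force'])
go(-30,-30,221,'x')
E
```

```text
6.1833 45.13275984879628 [ 0.21  0.35 -0.37  1.94  0.16  0.88 -0.42] [-0.46021252 -0.23387468 -0.40760282]
(-30, -30, 221) world [550. -20. 219.] r 550 frac [0.0027 0.0153 0.3226] roll 0.0008
```

Call:
step_arm(
  series=[
    {"tx": 0.003,"ty": 0.015,"tz": 0.1,"roll": 0},
    {"tx": 0.003,"ty": 0.015,"tz": 0.2,"roll": 0},
    {"tx": 0.003,"ty": 0.015,"tz": 0.28,"roll": 0},
    {"tx": 0.003,"ty": 0.015,"tz": 0.32,"roll": 0},
    {"tx": 0.003,"ty": 0.015,"tz": 0.32,"roll": 0},
  ],
)

```text
time_s: 6.6
ee_pos: [548.9, -20.1, 218.3]
eef_rot: [[0.189, 0.982, -0.003], [0.982, -0.189, -0.0], [-0.001, -0.003, -1.0]]
force: [-0.3, 0.3, 0.9]
width: 0.485
gripper_force: 0.0
```

Call:
step_arm(
  series=[
    {"tx": 0,"ty": 0,"tz": 0,"roll": 0},
    {"tx": 0,"ty": 0,"tz": 0,"roll": 0},
    {"tx": 0,"ty": 0,"tz": 0,"roll": 0},
    {"tx": 0,"ty": 0,"tz": 0,"roll": 0},
    {"tx": 0,"ty": 0,"tz": 0,"roll": 0},
  ],
  fingers=0,
)

```text
time_s: 7.02
ee_pos: [550.2, -20.1, 220.7]
eef_rot: [[0.186, 0.982, 0.001], [0.982, -0.186, -0.0], [0.0, 0.001, -1.0]]
force: [-0.2, 0.5, 0.2]
width: 0.18
gripper_force: 0.0
```

Call:
step_arm(
  series=[
    {"tx": 0,"ty": 0,"tz": 0,"roll": 0},
    {"tx": 0,"ty": 0,"tz": 0,"roll": 0},
    {"tx": 0,"ty": 0,"tz": 0,"roll": 0},
  ],
)

```text
time_s: 7.27
ee_pos: [550.1, -20.1, 220.6]
eef_rot: [[0.186, 0.983, 0.001], [0.983, -0.186, -0.0], [0.0, 0.001, -1.0]]
force: [-0.4, -0.1, 5.6]
width: 0.137
gripper_force: 30.0
```

```bash
python3 - <<'E'
from h import *
s=robot.sense();print(s['time_s'],s['width']*93,s['gripper_force'],s['force'])
for a in np.r_[0,.06:.43:.06,.43]: go(100-226*np.cos(.958+a),-30,32+226*np.sin(.958+a)+4)
E
```

```text
7.2667 12.7447913675313 30.000538229942322 [-0.41412312 -0.12635625  5.59168397]
(np.float64(-29.985531963450285), -30, np.float64(220.87769330067607)) world [550. -20. 219.] r 550 frac [-0.0014 -0.0023  0.0085] roll None
(np.float64(-18.665620990694293), -30, np.float64(228.3394665556003)) world [538. -18. 226.] r 539 frac [-0.0015 -0.0589 -0.0288] roll None
(np.float64(-6.918641925864449), -30, np.float64(235.10902543262267)) world [527. -16. 233.] r 527 frac [-0.0015 -0.1176 -0.0627] roll None
(np.float64(5.213128791621045), -30, np.float64(241.16200683003223)) world [515. -14. 239.] r 515 frac [-0.0015 -0.1783 -0.093 ] roll None
(np.float64(17.686029887919403), -30, np.float64(246.47662655123372)) world [503. -11. 244.] r 503 frac [-0.0015 -0.2406 -0.1196] roll None
(np.float64(30.455172388200708), -30, np.float64(251.03375770433144)) world [490.  -9. 249.] r 490 frac [-0.0015 -0.3044 -0.1424] roll None
(np.float64(43.47460116848311), -30, np.float64(254.8169995382853)) world [477.  -7. 253.] r 477 frac [-0.0015 -0.3695 -0.1614] roll None
(np.float64(56.69746034445342), -30, np.float64(257.81273646790396)) world [464.  -4. 256.] r 464 frac [-0.0016 -0.4356 -0.1764] roll None
(np.float64(58.917715849468), -30, np.float64(258.23466410300387)) world [462.  -4. 256.] r 462 frac [-0.0016 -0.4467 -0.1785] roll None
```

Call:
step_arm(
  series=[
    {"tx": 0,"ty": -0.057,"tz": -0.037,"roll": 0},
    {"tx": 0,"ty": -0.115,"tz": -0.071,"roll": 0},
    {"tx": 0,"ty": -0.176,"tz": -0.1015,"roll": 0},
    {"tx": 0,"ty": -0.238,"tz": -0.128,"roll": 0},
    {"tx": 0,"ty": -0.302,"tz": -0.151,"roll": 0},
  ],
)

```text
time_s: 7.68
ee_pos: [493.0, -9.4, 251.6]
eef_rot: [[0.187, 0.982, 0.006], [0.982, -0.187, -0.0], [0.001, 0.006, -1.0]]
force: [7.8, -5.0, 3.4]
width: 0.141
gripper_force: 30.0
```

Call:
step_arm(
  series=[
    {"tx": 0,"ty": -0.033,"tz": -0.01,"roll": 0},
    {"tx": 0,"ty": -0.065,"tz": -0.019,"roll": 0},
    {"tx": 0,"ty": -0.098,"tz": -0.027,"roll": 0},
    {"tx": 0,"ty": -0.131,"tz": -0.034,"roll": 0},
    {"tx": 0,"ty": -0.142,"tz": -0.036,"roll": 0},
  ],
)

```text
time_s: 8.1
ee_pos: [465.7, -4.0, 259.5]
eef_rot: [[0.187, 0.982, 0.008], [0.982, -0.187, -0.0], [0.001, 0.008, -1.0]]
force: [6.9, -4.4, 7.4]
width: 0.138
gripper_force: 30.0
```

```bash
python3 - <<'E'
from h import *
import cv2
s=robot.sense();print(s['time_s'],s['width']*93,s['gripper_force'],s['force'])
for a in (.36,.44): go(100-226*np.cos(.958+a),-30,32+226*np.sin(.958+a)+4)
d=imaging.get_image('scene');cv2.imwrite('pics/l2.png',d['frame'])
E
```

```text
8.1 12.869553777128935 29.995874762535095 [ 6.85189571 -4.42640558  7.44574914]
(np.float64(43.47460116848311), -30, np.float64(254.8169995382853)) world [477.  -7. 253.] r 477 frac [-0.0019  0.0597  0.0339] roll None
(np.float64(61.142079548662515), -30, np.float64(258.63436845688835)) world [460.  -3. 257.] r 460 frac [-0.0019 -0.0285  0.0141] roll None
```

View pics/l2.png

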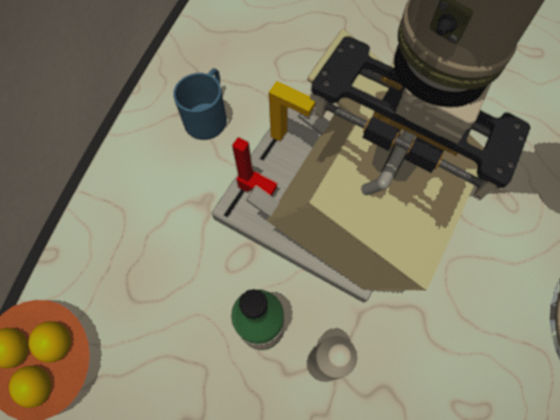

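The cover is lifted to about 0.41 rad. The red latch stands across with its top at (241,145), and the yellow catch is bared at (275,95)–(310,108). I take up the last bit until the catch stops it, then release.

Call:
step_arm(
  series=[
    {"tx": 0,"ty": -0.01,"tz": -0.002,"roll": 0},
    {"tx": 0,"ty": -0.02,"tz": -0.003,"roll": 0},
    {"tx": 0,"ty": -0.025,"tz": -0.003,"roll": 0},
    {"tx": 0,"ty": -0.025,"tz": -0.003,"roll": 0},
    {"tx": 0,"ty": -0.025,"tz": -0.003,"roll": 0},
  ],
)

```text
time_s: 8.57
ee_pos: [461.6, -3.1, 260.2]
eef_rot: [[0.187, 0.982, 0.009], [0.982, -0.187, -0.0], [0.001, 0.009, -1.0]]
force: [6.0, -4.1, 12.0]
width: 0.14
gripper_force: 30.0
```

Call:
step_arm(
  series=[
    {"tx": 0,"ty": 0,"tz": 0,"roll": 0},
    {"tx": 0,"ty": 0,"tz": 0,"roll": 0},
    {"tx": 0,"ty": 0,"tz": 0,"roll": 0},
    {"tx": 0,"ty": 0,"tz": 0,"roll": 0},
    {"tx": 0,"ty": 0,"tz": 0,"roll": 0},
  ],
  fingers=40,
)

```text
time_s: 8.98
ee_pos: [457.2, -2.5, 257.8]
eef_rot: [[0.186, 0.983, -0.001], [0.983, -0.186, -0.0], [-0.0, -0.001, -1.0]]
force: [0.0, 0.1, 0.6]
width: 0.414
gripper_force: 0.0
```

Call:
step_arm(
  series=[
    {"tx": 0,"ty": 0,"tz": -0.1,"roll": 0},
    {"tx": 0,"ty": 0,"tz": -0.25,"roll": 0},
    {"tx": 0,"ty": 0,"tz": -0.4,"roll": 0},
    {"tx": 0,"ty": 0,"tz": -0.45,"roll": 0},
    {"tx": 0,"ty": 0,"tz": -0.45,"roll": 0},
  ],
)

```text
time_s: 9.4
ee_pos: [458.7, -2.4, 350.2]
eef_rot: [[0.186, 0.982, 0.004], [0.983, -0.186, -0.0], [0.001, 0.004, -1.0]]
force: [-0.2, -0.5, -1.3]
width: 0.43
gripper_force: 0.0
```

```bash
python3 - <<'E'
from h import *
s=robot.sense();print(s['time_s'],s['width']*93,s['q'].round(2),s['force'])
go(-146,60,345,'y')
E
```

```text
9.4 39.974380038066954 [ 0.23  0.16 -0.41  2.02  0.08  0.97 -0.4 ] [-0.15779317 -0.46892797 -1.3343109 ]
(-146, 60, 345) world [ 647. -130.  343.] r 660 frac [-0.4532  1.0432  0.04  ] roll 0.25
```

Call:
step_arm(
  series=[
    {"tx": -0.08,"ty": 0.18,"tz": 0,"roll": 0.0196},
    {"tx": -0.16,"ty": 0.36,"tz": 0,"roll": 0.039},
    {"tx": -0.24,"ty": 0.54,"tz": 0,"roll": 0.058},
    {"tx": -0.32,"ty": 0.72,"tz": 0,"roll": 0.077},
    {"tx": -0.4,"ty": 0.9,"tz": 0,"roll": 0.096},
  ],
  fingers=50,
)

```text
time_s: 9.82
ee_pos: [620.4, -115.9, 345.9]
eef_rot: [[0.715, 0.699, -0.003], [0.699, -0.715, -0.0], [-0.002, -0.002, -1.0]]
force: [1.1, 0.1, 0.3]
width: 0.538
gripper_force: 0.0
```

Call:
step_arm(
  series=[
    {"tx": 0,"ty": 0,"tz": 0,"roll": 0.0196},
    {"tx": 0,"ty": 0,"tz": 0,"roll": 0.039},
    {"tx": 0,"ty": 0,"tz": 0,"roll": 0.058},
    {"tx": 0,"ty": 0,"tz": 0,"roll": 0.077},
    {"tx": 0,"ty": 0,"tz": 0,"roll": 0.096},
  ],
)

```text
time_s: 10.23
ee_pos: [619.1, -114.6, 345.6]
eef_rot: [[0.985, 0.17, -0.003], [0.17, -0.985, -0.0], [-0.003, -0.001, -1.0]]
force: [-0.7, -0.2, -0.6]
width: 0.538
gripper_force: 0.0
```

Call:
step_arm(
  series=[
    {"tx": 0,"ty": 0,"tz": 0,"roll": 0.019},
    {"tx": 0,"ty": 0,"tz": 0,"roll": 0.038},
    {"tx": 0,"ty": 0,"tz": 0,"roll": 0.058},
    {"tx": 0,"ty": 0,"tz": 0,"roll": 0.058},
  ],
)

```text
time_s: 10.57
ee_pos: [619.1, -114.5, 346.0]
eef_rot: [[0.981, -0.192, -0.003], [-0.192, -0.981, -0.0], [-0.003, 0.001, -1.0]]
force: [-0.8, -0.0, 0.3]
width: 0.537
gripper_force: 0.0
```

```bash
python3 - <<'E'
from h import *
s=robot.sense();print(s['time_s'],s['width']*93,s['q'].round(2),s['force'])
go(-146,60,345,'y')
E
```

```text
10.5667 49.928775036342444 [ 0.09  0.38  0.01  1.7  -0.    1.06 -1.67] [-0.77484226 -0.03520917  0.34862775]
(-146, 60, 345) world [ 647. -130.  343.] r 660 frac [0.1514 0.0509 0.0144] roll -0.0009
```

Call:
step_arm(
  series=[
    {"tx": 0.1,"ty": 0.03,"tz": 0,"roll": -0.001},
    {"tx": 0.151,"ty": 0.051,"tz": 0.05,"roll": -0.001},
    {"tx": 0.151,"ty": 0.051,"tz": 0.2,"roll": -0.001},
    {"tx": 0.151,"ty": 0.051,"tz": 0.35,"roll": -0.001},
    {"tx": 0.151,"ty": 0.051,"tz": 0.4,"roll": -0.001},
  ],
)

```text
time_s: 10.98
ee_pos: [645.2, -130.3, 262.3]
eef_rot: [[0.984, -0.178, -0.007], [-0.178, -0.984, 0.001], [-0.007, 0.001, -1.0]]
force: [-0.5, 0.4, -0.8]
width: 0.54
gripper_force: 0.0
```

```bash
python3 - <<'E'
from h import *
import cv2
s=robot.sense();print(s['time_s'],s['force'])
go(-146,60,146,'y')
d=imaging.get_image('scene');cv2.imwrite('pics/l3.png',d['frame'])
E
```

```text
10.9833 [-0.46614476  0.43475846 -0.80452127]
(-146, 60, 146) world [ 647. -130.  144.] r 660 frac [ 0.0121 -0.002   0.5915] roll 0.0014
```

View pics/l3.png

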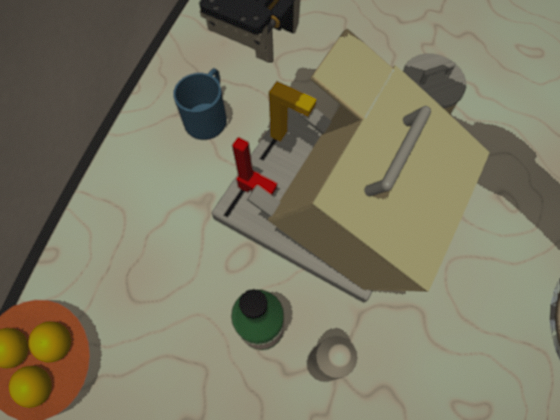

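The cover rests ajar on its own and the yellow post at (278,110) is bare. The gripper hangs above it, clear of the visor, so I descend and grip.

Call:
step_arm(
  series=[
    {"tx": 0.01,"ty": 0,"tz": 0.15,"roll": 0},
    {"tx": 0.01,"ty": 0,"tz": 0.3,"roll": 0},
    {"tx": 0.01,"ty": 0,"tz": 0.45,"roll": 0},
    {"tx": 0.01,"ty": 0,"tz": 0.59,"roll": 0},
    {"tx": 0.01,"ty": 0,"tz": 0.59,"roll": 0},
  ],
)

```text
time_s: 11.45
ee_pos: [647.0, -130.3, 145.5]
eef_rot: [[0.984, -0.178, -0.007], [-0.178, -0.984, 0.001], [-0.007, 0.0, -1.0]]
force: [-1.3, 0.1, 0.1]
width: 0.534
gripper_force: 0.0
```

Call:
step_arm(
  series=[
    {"tx": 0,"ty": 0,"tz": 0,"roll": 0},
    {"tx": 0,"ty": 0,"tz": 0,"roll": 0},
    {"tx": 0,"ty": 0,"tz": 0,"roll": 0},
    {"tx": 0,"ty": 0,"tz": 0,"roll": 0},
    {"tx": 0,"ty": 0,"tz": 0,"roll": 0},
  ],
  fingers=0,
)

```text
time_s: 11.87
ee_pos: [650.7, -129.6, 152.1]
eef_rot: [[0.984, -0.179, 0.003], [-0.179, -0.984, 0.001], [0.003, -0.002, -1.0]]
force: [-0.8, -0.2, 6.1]
width: 0.254
gripper_force: 30.0
```

Call:
step_arm(
  series=[
    {"tx": 0,"ty": 0,"tz": 0,"roll": 0},
    {"tx": 0,"ty": 0,"tz": 0,"roll": 0},
    {"tx": 0,"ty": 0,"tz": 0,"roll": 0},
  ],
)

```text
time_s: 12.12
ee_pos: [650.7, -129.8, 152.1]
eef_rot: [[0.984, -0.179, 0.003], [-0.179, -0.984, 0.001], [0.003, -0.001, -1.0]]
force: [0.3, 2.7, 6.9]
width: 0.252
gripper_force: 30.0
```

```bash
python3 - <<'E'
from h import *
s=robot.sense();print(s['time_s'],s['width']*93,s['gripper_force'],s['force'])
go(-143,60,145,'y');go(-143,23,145,'y')
E
```

```text
12.1167 23.448591415710307 30.00066787004471 [0.30557235 2.65299732 6.85071178]
(-143, 60, 145) world [ 644. -130.  143.] r 657 frac [-0.0335  0.0058  0.0453] roll 0.0011
(-143, 23, 145) world [651. -93. 143.] r 657 frac [-0.0322 -0.1792  0.0455] roll 0.0011
```

Call:
step_arm(
  series=[
    {"tx": 0,"ty": -0.03,"tz": 0,"roll": 0},
    {"tx": 0,"ty": -0.07,"tz": 0,"roll": 0},
    {"tx": 0,"ty": -0.11,"tz": 0,"roll": 0},
    {"tx": 0,"ty": -0.15,"tz": 0,"roll": 0},
    {"tx": 0,"ty": -0.19,"tz": 0,"roll": 0},
  ],
)

```text
time_s: 12.53
ee_pos: [657.2, -94.4, 152.1]
eef_rot: [[0.984, -0.181, 0.003], [-0.181, -0.984, -0.002], [0.003, 0.001, -1.0]]
force: [-0.5, -3.4, 6.7]
width: 0.255
gripper_force: 30.0
```

Call:
step_arm(
  series=[
    {"tx": 0,"ty": 0,"tz": 0,"roll": 0},
    {"tx": 0,"ty": 0,"tz": 0,"roll": 0},
    {"tx": 0,"ty": 0,"tz": 0,"roll": 0},
    {"tx": 0,"ty": 0,"tz": 0,"roll": 0},
  ],
)

```text
time_s: 12.87
ee_pos: [657.6, -92.5, 152.1]
eef_rot: [[0.984, -0.179, 0.003], [-0.179, -0.984, 0.001], [0.003, -0.001, -1.0]]
force: [-0.3, 3.3, 7.2]
width: 0.256
gripper_force: 30.0
```

Call:
step_arm(
  series=[
    {"tx": 0,"ty": 0,"tz": 0,"roll": 0},
    {"tx": 0,"ty": 0,"tz": 0,"roll": 0},
    {"tx": 0,"ty": 0,"tz": 0,"roll": 0},
    {"tx": 0,"ty": 0,"tz": 0,"roll": 0},
    {"tx": 0,"ty": 0,"tz": 0,"roll": 0},
  ],
  fingers=50,
)

```text
time_s: 13.28
ee_pos: [656.2, -93.5, 150.0]
eef_rot: [[0.984, -0.18, -0.0], [-0.18, -0.984, -0.0], [-0.0, 0.0, -1.0]]
force: [-1.0, -0.1, -0.6]
width: 0.525
gripper_force: 0.0
```

Call:
step_arm(
  series=[
    {"tx": 0.02,"ty": 0,"tz": -0.15,"roll": 0},
    {"tx": 0.03,"ty": 0,"tz": -0.3,"roll": 0},
    {"tx": 0.03,"ty": 0,"tz": -0.45,"roll": 0},
    {"tx": 0.03,"ty": 0,"tz": -0.6,"roll": 0},
    {"tx": 0.03,"ty": 0,"tz": -0.6,"roll": 0},
  ],
)

```text
time_s: 13.7
ee_pos: [664.7, -94.9, 276.3]
eef_rot: [[0.984, -0.18, 0.009], [-0.18, -0.984, -0.001], [0.009, -0.001, -1.0]]
force: [1.3, -0.1, -0.1]
width: 0.537
gripper_force: 0.0
```

```bash
python3 - <<'E'
from h import *
import cv2
s=robot.sense();print(s['time_s'],s['width']*93,s['gripper_force'],s['force'])
d=imaging.get_image('scene');cv2.imwrite('pics/l4.png',d['frame'])
def vis(a,s_=258,h=145): return 100-(s_*np.cos(a)-h*np.sin(a)),32+s_*np.sin(a)+h*np.cos(a)
go(-130,72,273,'y')
for a in(.44,.6,.8,.95,1.05,1.12,1.2):
    x,z=vis(a);print(a,round(x),round(z));go(x-8,72,z-3)
E
```

```text
13.7 49.93841148498626 0.0 [ 1.28812714 -0.09704982 -0.08934374]
(-130, 72, 273) world [ 629. -139.  271.] r 644 frac [-0.1314  0.2493  0.0114] roll 0.0009
0.44 -72 273
(np.float64(-79.66470667618063), 72, np.float64(270.0813731539226)) world [ 579. -130.  268.] r 594 frac [-0.3831  0.2479  0.0245] roll None
0.6 -31 297
(np.float64(-39.06343000441689), 72, np.float64(294.3514222978225)) world [ 540. -122.  292.] r 553 frac [-0.5854  0.2466 -0.098 ] roll None
0.8 24 318
(np.float64(16.266302168862126), 72, np.float64(315.10034430741587)) world [ 485. -112.  313.] r 498 frac [-0.8615  0.245  -0.2033] roll None
0.95 68 326
(np.float64(59.87101111277724), 72, np.float64(323.20524820792156)) world [ 442. -104.  321.] r 454 frac [-1.0792  0.2437 -0.2451] roll None
1.05 97 328
(np.float64(89.4030373550669), 72, np.float64(324.9429941475568)) world [413. -98. 323.] r 425 frac [-1.2268  0.2428 -0.2547] roll None
1.12 118 327
(np.float64(110.1084929762015), 72, np.float64(324.3998687916616)) world [393. -94. 322.] r 404 frac [-1.3304  0.2422 -0.2525] roll None
1.2 142 325
(np.float64(133.657366810266), 72, np.float64(322.00795857866206)) world [370. -90. 320.] r 381 frac [-1.4482  0.2416 -0.2412] roll None
```

View pics/l4.png

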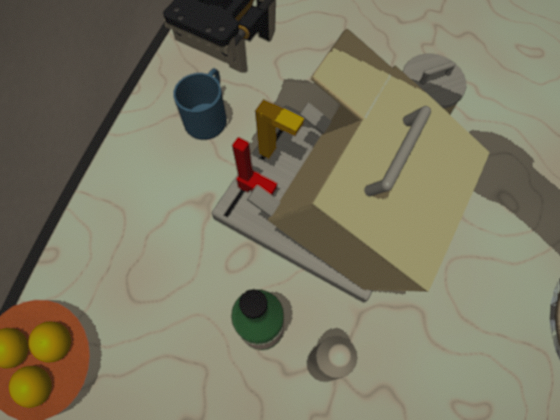

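The catch now stands across towards the middle, with its post at (265,130) next to the red latch. The cover rests ajar. I close the fingers and line up in front of the visor tip.

Call:
step_arm(
  series=[
    {"tx": -0.03,"ty": 0.07,"tz": 0,"roll": 0},
    {"tx": -0.06,"ty": 0.14,"tz": 0,"roll": 0},
    {"tx": -0.1,"ty": 0.21,"tz": 0.01,"roll": 0},
    {"tx": -0.131,"ty": 0.289,"tz": 0.011,"roll": 0},
    {"tx": -0.131,"ty": 0.289,"tz": 0.011,"roll": 0},
  ],
  fingers=0,
)

```text
time_s: 14.17
ee_pos: [622.6, -151.9, 267.0]
eef_rot: [[0.983, -0.186, -0.003], [-0.186, -0.983, -0.002], [-0.003, 0.003, -1.0]]
force: [-0.2, -0.4, 0.7]
width: 0.226
gripper_force: 0.0
```

Call:
step_arm(
  series=[
    {"tx": -0.05,"ty": 0,"tz": 0,"roll": 0},
    {"tx": -0.1,"ty": 0,"tz": 0,"roll": 0},
    {"tx": -0.15,"ty": 0,"tz": 0,"roll": 0},
    {"tx": -0.2,"ty": 0,"tz": 0,"roll": 0},
    {"tx": -0.25,"ty": 0,"tz": 0.01,"roll": 0},
  ],
)

```text
time_s: 14.58
ee_pos: [578.3, -137.1, 267.3]
eef_rot: [[0.984, -0.179, 0.006], [-0.179, -0.984, -0.001], [0.006, -0.0, -1.0]]
force: [10.0, -1.0, 8.4]
width: 0.004
gripper_force: 5.1
```

Call:
step_arm(
  series=[
    {"tx": -0.04,"ty": 0,"tz": -0.022,"roll": 0},
    {"tx": -0.08,"ty": 0,"tz": -0.046,"roll": 0},
    {"tx": -0.12,"ty": 0,"tz": -0.07,"roll": 0},
    {"tx": -0.16,"ty": 0,"tz": -0.096,"roll": 0},
    {"tx": -0.2,"ty": 0,"tz": -0.12,"roll": 0},
  ],
)

```text
time_s: 15.0
ee_pos: [537.7, -129.6, 290.8]
eef_rot: [[0.984, -0.179, 0.003], [-0.179, -0.984, -0.0], [0.003, -0.0, -1.0]]
force: [3.5, 0.5, -1.0]
width: 0.005
gripper_force: 1.7
```

```bash
python3 - <<'E'
from h import *
s=robot.sense();print(s['time_s'],s['width']*93,s['force'],s['q'].round(2))
go(-39,80,294,'y')
E
```

```text
15.0 0.45814712502176963 [ 3.46435853  0.45046926 -0.952972  ] [ 0.13  0.33  0.01  1.94 -0.    0.87 -1.61]
(-39, 80, 294) world [ 538. -130.  292.] r 553 frac [ 0.0016  0.0016 -0.0061] roll 0.0011
```

Contact is made and the cover is rising, so I continue.

Call:
step_arm(
  series=[
    {"tx": -0.05,"ty": 0,"tz": -0.022,"roll": 0},
    {"tx": -0.1,"ty": 0,"tz": -0.044,"roll": 0},
    {"tx": -0.15,"ty": 0,"tz": -0.065,"roll": 0},
    {"tx": -0.2,"ty": 0,"tz": -0.084,"roll": 0},
    {"tx": -0.25,"ty": 0,"tz": -0.1,"roll": 0},
  ],
)

```text
time_s: 15.42
ee_pos: [487.0, -120.8, 310.1]
eef_rot: [[0.984, -0.18, -0.001], [-0.18, -0.984, 0.0], [-0.001, -0.0, -1.0]]
force: [2.8, 1.9, -0.4]
width: 0.004
gripper_force: 1.4
```

Call:
step_arm(
  series=[
    {"tx": -0.05,"ty": 0,"tz": -0.012,"roll": 0},
    {"tx": -0.1,"ty": 0,"tz": -0.024,"roll": 0},
    {"tx": -0.15,"ty": 0,"tz": -0.034,"roll": 0},
    {"tx": -0.2,"ty": 0,"tz": -0.042,"roll": 0},
    {"tx": -0.25,"ty": 0,"tz": -0.05,"roll": 0},
  ],
)

```text
time_s: 15.83
ee_pos: [437.7, -112.4, 319.8]
eef_rot: [[0.984, -0.18, -0.001], [-0.18, -0.984, -0.0], [-0.001, 0.0, -1.0]]
force: [3.2, -0.2, -0.5]
width: 0.008
gripper_force: 1.1
```

```bash
python3 - <<'E'
from h import *
s=robot.sense();print(s['time_s'],s['force'],s['q'].round(2))
go(60,80,323,'y');go(90,80,325);go(110,80,325)
E
```

```text
15.8333 [ 3.17607009 -0.20461087 -0.48188764] [ 0.12  0.16  0.    2.09  0.    0.89 -1.63]
(60, 80, 323) world [ 441. -112.  321.] r 455 frac [ 0.014  -0.0067 -0.0062] roll 0.0009
(90, 80, 325) world [ 411. -106.  323.] r 425 frac [-0.136  -0.0076 -0.0161] roll None
(110, 80, 325) world [ 392. -102.  323.] r 405 frac [-0.236  -0.0082 -0.016 ] roll None
```

Call:
step_arm(
  series=[
    {"tx": -0.05,"ty": 0,"tz": -0.007,"roll": 0},
    {"tx": -0.1,"ty": 0,"tz": -0.012,"roll": 0},
    {"tx": -0.15,"ty": 0,"tz": -0.016,"roll": 0},
    {"tx": -0.2,"ty": 0,"tz": -0.016,"roll": 0},
    {"tx": -0.24,"ty": 0,"tz": -0.016,"roll": 0},
  ],
)

```text
time_s: 16.25
ee_pos: [390.6, -103.6, 323.1]
eef_rot: [[0.984, -0.18, -0.0], [-0.18, -0.984, -0.0], [-0.0, 0.0, -1.0]]
force: [2.3, -0.1, -1.7]
width: 0.005
gripper_force: 1.0
```

Call:
step_arm(
  series=[
    {"tx": 0,"ty": 0,"tz": 0,"roll": 0},
    {"tx": 0,"ty": 0,"tz": 0,"roll": 0},
    {"tx": 0,"ty": 0,"tz": 0,"roll": 0},
  ],
)

```text
time_s: 16.5
ee_pos: [392.0, -103.7, 323.1]
eef_rot: [[0.984, -0.18, -0.0], [-0.18, -0.984, 0.0], [-0.0, 0.0, -1.0]]
force: [-0.3, 0.0, 0.3]
width: 0.008
gripper_force: 0.0
```

Call:
step_arm(
  series=[
    {"tx": 0.05,"ty": 0,"tz": 0,"roll": 0},
    {"tx": 0.12,"ty": 0,"tz": 0,"roll": 0},
    {"tx": 0.25,"ty": 0,"tz": 0,"roll": 0},
    {"tx": 0.4,"ty": 0,"tz": -0.05,"roll": 0},
    {"tx": 0.55,"ty": 0,"tz": -0.1,"roll": 0},
  ],
)

```text
time_s: 16.92
ee_pos: [502.5, -123.9, 342.8]
eef_rot: [[0.984, -0.18, -0.001], [-0.18, -0.984, 0.0], [-0.001, 0.0, -1.0]]
force: [-0.7, -1.0, 0.3]
width: 0.006
gripper_force: 0.0
```

Call:
step_arm(
  series=[
    {"tx": 0.15,"ty": 0.08,"tz": 0,"roll": 0},
    {"tx": 0.3,"ty": 0.16,"tz": 0,"roll": 0},
    {"tx": 0.45,"ty": 0.24,"tz": 0,"roll": 0},
    {"tx": 0.5,"ty": 0.3,"tz": 0,"roll": 0},
    {"tx": 0.5,"ty": 0.3,"tz": 0,"roll": 0},
  ],
)

```text
time_s: 17.33
ee_pos: [590.6, -204.1, 341.4]
eef_rot: [[0.983, -0.183, -0.001], [-0.183, -0.983, -0.001], [-0.0, 0.002, -1.0]]
force: [-0.4, 0.5, 0.2]
width: 0.003
gripper_force: 0.0
```

```bash
python3 - <<'E'
from h import *
import cv2
s=robot.sense();print(s['time_s'],s['force'],s['q'].round(2))
o=[]
for n in('scene','top'):
    d=imaging.get_image(n)
    for a in(.95,1.05,1.12,1.2):
        c,t=np.cos(a),np.sin(a)
        print(n,a,proj(d,b2w(p,[(100-(258*c-150*t),y,32+258*t+150*c) for y in(15,105)])).round().tolist())
    o.append(d['frame'])
cv2.imwrite('pics/end.png',cv2.resize(cv2.hconcat(o),(800,300)))
E
```

```text
17.3333 [-0.44244002  0.51675689  0.23235364] [ 0.21  0.38  0.04  1.72 -0.02  1.05 -1.5 ]
scene 0.95 [[442.0, 102.0], [470.0, 44.0]]
scene 1.05 [[470.0, 115.0], [496.0, 55.0]]
scene 1.12 [[489.0, 125.0], [514.0, 65.0]]
scene 1.2 [[509.0, 138.0], [532.0, 76.0]]
top 0.95 [[355.0, 316.0], [441.0, 331.0]]
top 1.05 [[350.0, 345.0], [437.0, 361.0]]
top 1.12 [[347.0, 366.0], [434.0, 381.0]]
top 1.2 [[342.0, 389.0], [429.0, 404.0]]
```

View pics/end.png

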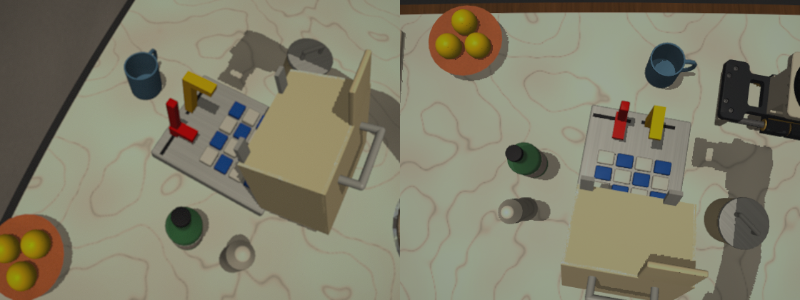

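The cover stands open at about 1.13 rad: in the scene view the visor tip is at about (518,70) in full-size pixels. The latch and catch are both at the middle and the robot is clear, so I hand the job in.

```bash
python3 -c "
from bench import ticket
print(ticket.finish_job())"
```

```text
the job is handed in; nothing more can be done
None
```

I handed the job in: the cover stands open on its own at about 1.13 rad (read from the camera), the latch and catch are both across to the middle, and the robot is clear; the hand-in call gave no verdict.

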